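# Tip the cast brackets and reject the one without a boss

## Robot

A 7-joint arm with a two-finger parallel gripper is mounted at the origin on a cart in front of the work surface, level with it; the furniture and walls round the work are solid. World frame = base frame: x ahead of the robot, y to its left, z up, the work surface at z = 0. Lengths are in mm, angles in rad, forces in N, time in s.
With the tool pointing down it reaches from about 400 to 900 mm from the base axis. Payload 5.6 kg.
Tool frame: the origin (TCP) lies midway between the tips of the shut fingers; the grasp point (between the pads) lies 19 mm behind it; z points along the fingers, y is the line along which they close (so a half turn about z gives the same grasp; the last joint's range is limited). The gripper opens to 92 mm and grips with 3 to 60 N. Pads are 20 mm wide; open, the fingers measure 128 mm over their backs; the gripper's body (75 mm by 189 mm) begins 69 mm behind the grasp point.
Start: joints at [-1.254, 0.468, -0.012, 1.603, 0.006, 1.071, -0.056], TCP at [228.898, 608.371, 214.592] pointing down, gripper open.
Joint ranges: [-2.53, 2.53], [-0.31, 2.02], [-1.57, 1.55], [0.28, 2.44], [-1.29, 4.43], [0.15, 1.84], [-2.92, 2.92]. Speed limits (rad/s): [2.57, 2.57, 3.14, 3.14, 3.14, 3.14, 3.14].

## Interface

Orientations are given as a rotation vector (axis times angle).
In Python, from cell import robot, grip, kin, viewer gives the robot as it stands. Calls block until the motion is done:
- robot.movep(position, orientation): joint-space move of the TCP to a pose.
- robot.servo_line(position, feed=150, rotation=None): straight line of the TCP; rotation=None keeps the orientation; feed is the mean speed in mm/s.
- robot.goto_joints(angles): joint-space move.
- grip(opening, newtons=None): opening from 0.0 (shut) to 1.0 (fully open); newtons is the grip in N (None keeps the last); returns when the fingers have stopped.
- robot.hold(seconds).
- kin.ik(position, orientation): joint angles nearest the present ones, or None.
- robot.observe(): the state.
- viewer.read_camera(name): name is "scene" or "top" or "wrist"; returns the picture (420x560x3 uint8, red, green, blue); there is no depth.
- viewer.camera_info(name): a dict with "camera_matrix" (3x3 intrinsics, pixels), "k1" (the pictures are not rectified: a ray, as slopes to the right and down, at radius r is drawn at 1 + k1 r^2 times it, then the intrinsics apply), "R" (3x3) and "t" (3): a world point X has camera coordinates R X + t. Camera axes: x right, y down, z forward; pixel columns grow to the right and rows downward; lengths in mm; the calibration is good to about 2 mm. A picture is of the moment at which its call begins: read the wrist's pose just before it. camera_info takes no time and is no camera call; for the wrist camera it gives the pose at the moment of the call.
A pose or a line that the arm cannot do raises robot.IKError and nothing moves.
- robot.job_done(): hands the job in; it is judged then, once.
Trained networks look in the newest picture that a camera, given by its name, has taken for a name from the list of things; names that differ only in an ending like _2 or _b are one class to them, and where a whole thing is asked for, a point or a joint stands for the part that bears it (a point fixed in the world has none). Each returns a list of dicts, best first, with "confidence" (0 to 1); they miss things now and then, are a little off and sometimes report something else, mostly with a low value. They report only what shows in the picture. A call takes as long as a camera call.
- viewer.silhouettes(name, camera): "mask" (420x560 bool, what is visible of it).
- viewer.pinpoint(name, camera): "at" ([x, y, z] in mm, in the coordinates of the camera as it stood for that picture, good to about 4 mm: a listed point, or the origin of a listed thing).
The state is a dict: "t": time; "joints": joint angles; "joint_velocities": joint speeds; "joint_torque": joint torques, N m; "tcp_pos": TCP position; "tcp_rot": TCP orientation; "contact_force": force on the tool from outside, world axes, zero at the start; "wrist_torque": the same for the moment, N m; "grip_width": opening from 0.0 (shut) to 1.0 (fully open); "grip_force": force on a finger pad.
Only numpy, scipy, OpenCV 4.12 (cv2) and the standard library are available. Lean on these libraries where they do the work, as an engineer would, in place of code of your own. Each camera call takes 0.05 s, during which the arm holds its last target. There are 200 camera calls.

## Task

Tip both green cast brackets over backwards, away from you, so that each lies on the back of its upright plate on the bench and shows its hollow underside. Only once both are lying so, put the bracket that has no round metal boss in its underside into the red tray, and leave the good one lying tipped on the bench.

Things in the scene. Friction and masses are not known exactly. Their poses are not given: they have to be found in the camera images.
- bracket_with_boss: Good green cast L bracket, bright boss (22 mm wide, 8 high) in its hollow underside. Base 70 mm (x -35 to 35) by 60 (y), 18 thick with its skirt; upright plate at x 27 to 35, 60 wide, up to z = 90. Origin: centre of the base's underside, z up while it stands. x points from the L's open front to its upright, at the start within 20 degrees of away from the robot. 0.18 to 0.35 kg.
- bracket_no_boss: Faulty bracket: same size, frame and outside, empty hollow. Pushed along +x high on the upright's inner face, either bracket tips over its far bottom edge (x 35, z 0) and from about 40 degrees falls by itself onto its +x face. Its 18 mm thick base then stands as a wall 70 mm high, origin 35 mm up on the side facing the robot; pinch that wall from above.
- reject_tray: Red open reject tray, fixed to the bench, 190 mm along its x, 210 mm along its y, 45 mm high, walls and floor 4 mm thick. Origin: centre of its underside; z up.

How it is judged:
By the outcome, as a careful person would: the job done as asked, in the order asked, and still so for the second after the job is handed in, with the robot touching nothing.
It also fails if it takes over 58 s, if anything falls off the work surface, if the arm or the gripper's body presses on something with over 40 N, if the wrist force passes 120 N, or if a joint passes its speed limit or range.

## Working session

There is one attempt and no reset: what is moved stays moved. The work goes in short steps, each a Python script; the robot and the scene stay as the last script left them, time stands still between calls to the robot, and variables do not carry over. Pictures are saved under pics/ and viewed, at most 10 in all, crops included, and the job is handed in when it is done.

```bash
mkdir -p pics; ls; cat > h.py <<'E'
import numpy as np, cv2
from cell import robot, grip, kin, viewer
from scipy.spatial.transform import Rotation as Rn
def world(cam,p,info=None):
    i=info or viewer.camera_info(cam); return np.array(i["R"]).T@(np.array(p)-np.array(i["t"]))
def save(img,n): cv2.imwrite(f"pics/{n}.png",img[:,:,::-1])
def px(cam,X,info=None):
    i=info or viewer.camera_info(cam); c=np.array(i["R"])@np.array(X)+np.array(i["t"]); s=c[:2]/c[2]
    s=s*(1+i["k1"]*(s@s)); K=np.array(i["camera_matrix"]); return (K@[s[0],s[1],1])[:2]
def ray(cam,uv,info=None):
    i=info or viewer.camera_info(cam); K=np.array(i["camera_matrix"]); d=(np.array(uv,float)-K[:2,2])/[K[0,0],K[1,1]]
    s=d.copy()
    for _ in range(20): s=d/(1+i["k1"]*(s@s))
    R=np.array(i["R"]); return -R.T@np.array(i["t"]), R.T@np.array([s[0],s[1],1])
def onplane(cam,uv,z,info=None):
    o,d=ray(cam,uv,info); return o+d*(z-o[2])/d[2]
def down(yaw): # tool z down, tool x at yaw (world), y closing
    return (Rn.from_euler('z',yaw)*Rn.from_rotvec([np.pi,0,0])).as_rotvec()
E
cat > a.py <<'E'
from h import *
for c in ("scene","top"):
    save(viewer.read_camera(c),c+"0")
    for n in ("bracket_with_boss","bracket_no_boss","reject_tray"):
        for d in viewer.pinpoint(n,c): print(c,n,round(d["confidence"],2),world(c,d["at"]).round(1))
    for n in ("bracket_with_boss","reject_tray"):
        for d in viewer.silhouettes(n,c):
            m=d["mask"]; v,u=np.nonzero(m); print(c,n,round(d["confidence"],2),m.sum(),u.min(),u.max(),v.min(),v.max())
    i=viewer.camera_info(c); print(c,(-np.array(i["R"]).T@i["t"]).round(0))
s=robot.observe(); print(s["t"],s["tcp_pos"],s["tcp_rot"])
a=cv2.imread("pics/scene0.png");b=cv2.imread("pics/top0.png")
E
python3 a.py
```

```text
pics
scene bracket_with_boss 0.8 [478.5 224.4  -3.2]
scene bracket_no_boss 0.69 [446.4 -27.9  -1.1]
scene reject_tray 0.95 [ 516.1 -300.5    2.4]
scene bracket_with_boss 0.75 919 198 231 131 177
scene reject_tray 0.86 10889 318 474 205 332
scene [  23. -509.  579.]
top bracket_with_boss 0.56 [480.2 219.    0.6]
top bracket_no_boss 0.67 [ 4.467e+02 -3.400e+01  3.000e-01]
top reject_tray 0.83 [ 513.  -306.3   -1.2]
top reject_tray 0.69 [4.810e+02 2.189e+02 4.000e-01]
top bracket_with_boss 0.63 842 163 199 188 222
top reject_tray 0.57 7015 348 441 146 232
top [ 367.  -57. 1053.]
0.6 [228.87774981 608.39129813 214.62905483] [5.62117833e-01 3.09083464e+00 1.76463623e-04]
```

View pics/scene0.png

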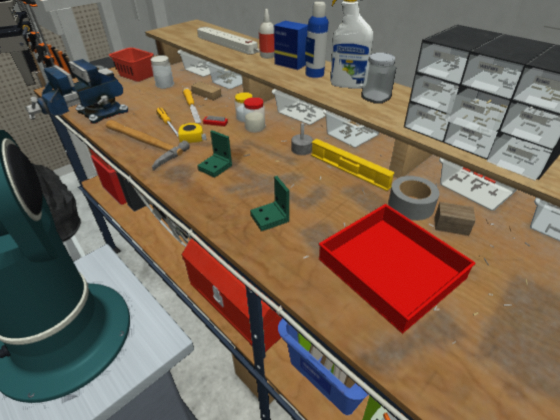

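View pics/top0.png

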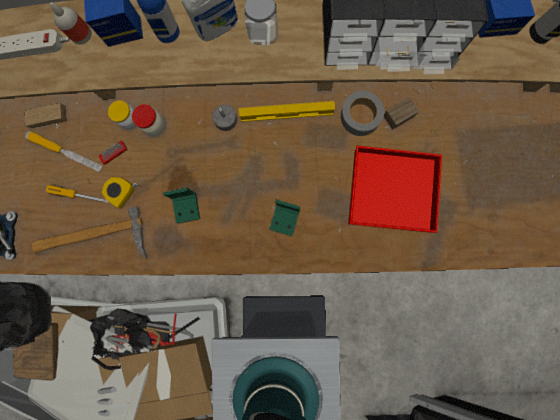

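The brackets stand at about (183,205) and (285,217) in the top view, uprights on the far side. The tray is centred at (395,188). I'll fit the yaw from the green masks in both views.

```bash
cat > fit.py <<'E'
from h import *
from scipy.optimize import minimize
def box(x0,x1,z0,z1): return np.array([[x,y,z] for x in(x0,x1) for y in(-30,30) for z in(z0,z1)],float)
PARTS=[box(-35,35,0,18),box(27,35,0,90)]
def render(cam,p):
    m=np.zeros((1680,2240),np.uint8); R=Rn.from_euler('z',p[2]).as_matrix(); i=viewer.camera_info(cam)
    for B in PARTS:
        q=np.array([px(cam,R@v+[p[0],p[1],0],i) for v in B]); h=cv2.convexHull(((q+.5)*4).round().astype(np.int32)); cv2.fillConvexPoly(m,h,255)
    return cv2.resize(m,(560,420),interpolation=cv2.INTER_AREA)/255.
def green(cam,name,c):
    im=cv2.imread(f"pics/{name}.png"); hsv=cv2.cvtColor(im,cv2.COLOR_BGR2HSV)
    m=cv2.inRange(hsv,(60,80,15),(95,255,255)); u,v=px(cam,[c[0],c[1],30]).astype(int)
    w=np.zeros_like(m); w[v-45:v+45,u-45:u+45]=1; return (m*w)/255.
if __name__=="__main__":
    for c in ([480,221],[447,-31]):
        G={k:green(k,k+"0",c) for k in("scene","top")}
        f=lambda p:sum(np.abs(render(k,[p[0],p[1],p[2]/100])-G[k]).sum()/G[k].sum() for k in G)
        best=min((minimize(f,[*c,y],method="Nelder-Mead",options=dict(initial_simplex=[[*c,y],[c[0]+8,c[1],y],[c[0],c[1]+8,y],[c[0],c[1],y+15]],maxiter=90)) for y in(-25,-5,10,25)),key=lambda r:r.fun)
        print(best.x.round(1),round(best.fun,3),[int(g.sum()) for g in G.values()])
        print({k:[round(f0,3) for f0 in [np.abs(render(k,[best.x[0],best.x[1],best.x[2]/100])-G[k]).sum()/G[k].sum()]] for k in G})
    hsv=cv2.cvtColor(cv2.imread("pics/top0.png"),cv2.COLOR_BGR2HSV); m=cv2.inRange(hsv,(0,180,120),(8,255,255)); m[:120]=0;m[:,:330]=0
    cn=max(cv2.findContours(m,0,2)[0],key=cv2.contourArea); b=cv2.boxPoints(cv2.minAreaRect(cn)); print([onplane("top",q,45)[:2].round(0) for q in b])
E
python3 fit.py
```

```text
[479.8 221.3  10.2] 0.324 [831, 751]
{'scene': [np.float64(0.153)], 'top': [np.float64(0.171)]}
[445.5 -29.4 -35.5] 0.335 [1062, 684]
{'scene': [np.float64(0.175)], 'top': [np.float64(0.16)]}
[array([ 427., -188.]), array([ 623., -212.]), array([ 601., -430.]), array([ 404., -401.])]
```

```bash
cat > tip.py <<'E'
from h import *
def tip(x,y,yaw):
    e=np.array([np.cos(yaw),np.sin(yaw)]); P=lambda l,z:[*(np.array([x,y])+e*l),z]
    o=down(yaw+np.pi)
    robot.movep(P(2,185),o); robot.servo_line(P(2,80),feed=200)
    print("down",robot.observe()["contact_force"].round(1) if hasattr(robot.observe()["contact_force"],'round') else robot.observe()["contact_force"])
    for l,z in((25,79),(45,74),(65,68),(82,63)):
        robot.servo_line(P(l,z),feed=90); s=robot.observe(); print(l,np.round(s["contact_force"],1))
    robot.hold(.4); robot.servo_line(P(80,185),feed=250); s=robot.observe(); print(s["t"],np.round(s["contact_force"],1))
E
python3 - <<'E'
from tip import *
grip(0.0,20)
tip(480,221,.102)
save(viewer.read_camera("scene"),"s1")
print(robot.observe()["t"])
E
```

```text
down [-0.5  0.7  0.4]
25 [-1.6 -0.4  1.3]
45 [-0.3 -0.2 -0. ]
65 [-0.3 -0.6  0.5]
82 [-0.3 -0.1  0.2]
6.875 [-0.1  0.2 -0.7]
6.925
```

View pics/s1.png

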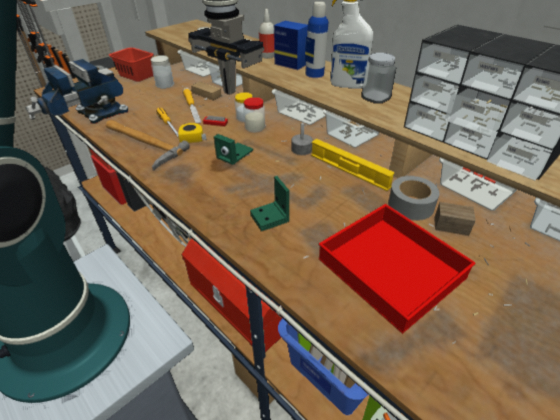

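The first bracket, around (232,150), lies tipped and a bright boss shows at (222,153), so it's the good one. Next I'll tip the other one.

```bash
python3 - <<'E'
from tip import *
tip(445.5,-29.4,-.345)
grip(1.0)
robot.movep([440,-50,300],down(-.345+np.pi/2)) if kin.ik([440,-50,300],down(-.345+np.pi/2)) is not None else print("noik")
a=viewer.read_camera("scene"); 
for n in("bracket_with_boss","bracket_no_boss"):
    for d in viewer.pinpoint(n,"scene"): print("scene",n,round(d["confidence"],2),world("scene",d["at"]).round(1))
i=viewer.camera_info("wrist"); w=viewer.read_camera("wrist")
for d in viewer.pinpoint("bracket_no_boss","wrist"): print("wrist",round(d["confidence"],2),world("wrist",d["at"],i).round(1))
import pickle; pickle.dump(i,open("w1.pkl","wb")); save(w,"w1"); save(a,"s2")
c=a[100:260,160:360]; c=cv2.resize(c,(700,560)); save(c,"s2c")
print(robot.observe()["t"],robot.observe()["joints"],(-np.array(i["R"]).T@i["t"]).round(0))
E
```

```text
down [ 0.1 -0.4 -0.1]
25 [-0.6 -0.2  1.1]
45 [-1.   1.   0.9]
65 [ 0.1 -0.2  0.3]
82 [-1.2 -0.  -0.2]
11.25 [-0.7 -0.1 -0.2]
scene bracket_with_boss 0.9 [515.8 231.6  32.3]
scene bracket_no_boss 0.92 [483.  -40.4  35.9]
wrist 0.72 [483.2 -38.6  36.5]
14.3583 [-0.48215568 -0.00460951  0.52680171  2.00468163  0.00284358  1.14131024
 -0.30145928] [467.  24. 471.]
```

View pics/s2c.png

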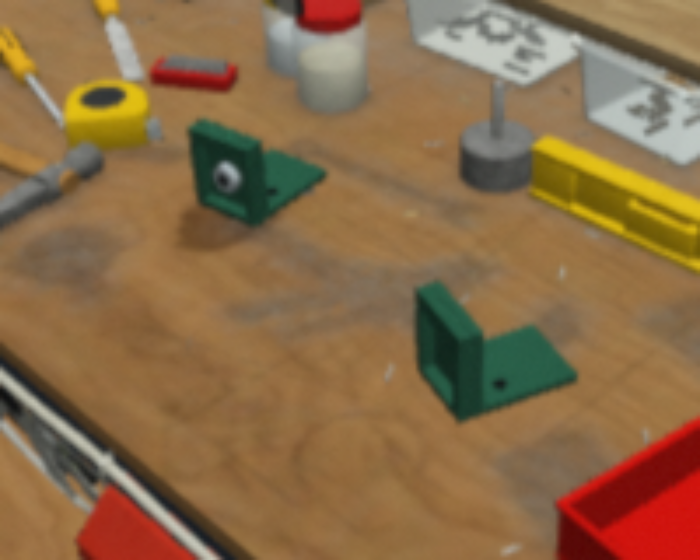

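View pics/w1.png

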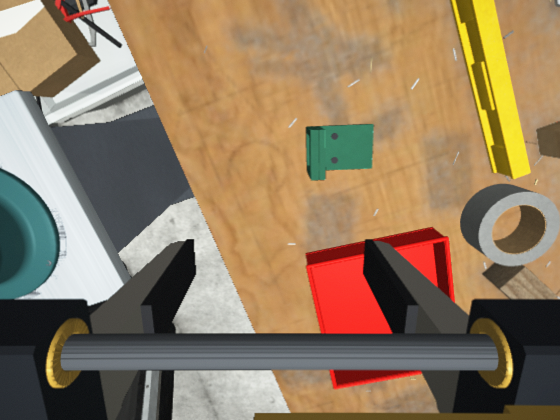

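Both brackets lie tipped. The near one, around (440,350) in the crop, has an empty hollow, so it's the faulty one. In the wrist view its wall is at about (316,152). I'll refine its pose with the model fitted to wrist and scene.

```bash
cat > fit2.py <<'E'
import fit, pickle
from h import *
from scipy.optimize import minimize
I={"wrist":pickle.load(open("w1.pkl","rb")),"scene":viewer.camera_info("scene")}
viewer_info=lambda c:I[c]
class V: camera_info=staticmethod(viewer_info)
fit.viewer=V; import h; h.viewer=V
fit.PARTS=[fit.box(0,18,0,70),fit.box(0,90,0,8)]
c=[483,-40]; G={"wrist":fit.green("wrist","w1",[500,-45]),"scene":fit.green("scene","s2",[500,-45])}
f=lambda p:sum(np.abs(fit.render(k,[p[0],p[1],p[2]/100])-G[k]).sum()/G[k].sum() for k in G)
b=min((minimize(f,[*c,y],method="Nelder-Mead",options=dict(initial_simplex=[[*c,y],[c[0]+6,c[1],y],[c[0],c[1]+6,y],[*c,y+15]],maxiter=90)) for y in(-40,-20)),key=lambda r:r.fun)
print(b.x.round(1),b.fun,[np.round(np.abs(fit.render(k,[b.x[0],b.x[1],b.x[2]/100])-G[k]).sum()/G[k].sum(),3) for k in G])
# wall height from two views: sweep
for H in (62,66,70,74,78):
    fit.PARTS[0]=fit.box(0,18,0,H); print(H,round(f(b.x),3))
E
python3 fit2.py
```

```text
[483.  -40.3 -32.7] 0.37734671261111996 [np.float64(0.205), np.float64(0.172)]
62 0.388
66 0.366
70 0.377
74 0.41
78 0.452
```

```bash
python3 - <<'E'
from h import *
yaw=-.327; e=np.array([np.cos(yaw),np.sin(yaw)]); c=np.array([483,-40.3])+9*e; o=down(yaw+np.pi/2)
robot.movep([*c,150],o); robot.servo_line([*c,28],feed=180)
print(np.round(robot.observe()["contact_force"],1))
grip(0.0,35); s=robot.observe(); print(s["grip_width"]*92,s["grip_force"])
robot.servo_line([*c,125],feed=150); s=robot.observe(); print(s["grip_width"]*92,s["grip_force"],np.round(s["contact_force"],1),s["t"])
save(viewer.read_camera("scene"),"s3")
E
```

```text
[0.4 0.4 0.1]
17.739283835847594 34.91607964038849
17.744211872106522 34.91537153720856 [ 0.4 -0.1 -2.7] 17.7667
```

View pics/s3.png

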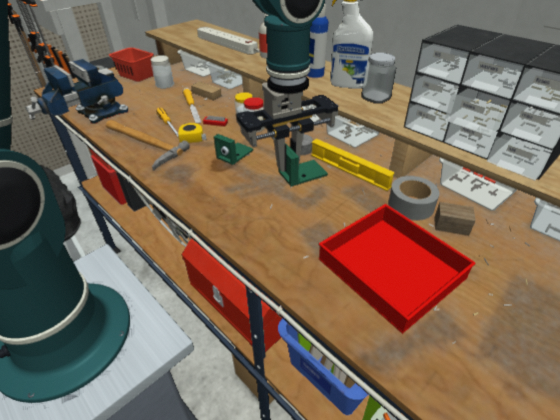

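The bracket at (303,165) is held level and off the bench, and the good one at (232,150) hasn't moved. Now into the tray.

```bash
python3 - <<'E'
from h import *
yaw=-.11; e=np.array([np.cos(yaw),np.sin(yaw)]); c=np.array([514.5,-304])-27*e; o=down(yaw+np.pi/2)
robot.servo_line([*c,125],feed=180,rotation=o); robot.servo_line([*c,34],feed=120)
print(np.round(robot.observe()["contact_force"],1))
grip(0.45); robot.hold(.2)
robot.servo_line([*c,160],feed=150); robot.movep([440,-60,280],o)
save(viewer.read_camera("scene"),"s4")
for n in("bracket_with_boss","bracket_no_boss"):
    for d in viewer.pinpoint(n,"scene"): print(n,round(d["confidence"],2),world("scene",d["at"]).round(1))
print(robot.observe()["t"],robot.observe()["grip_width"])
E
```

```text
[ 1.1  0.2 -3. ]
bracket_with_boss 0.73 [516.2 231.3  34.7]
bracket_no_boss 0.6 [ 478.1 -299.6   39.9]
23.2333 0.45071425316891234
```

View pics/s4.png

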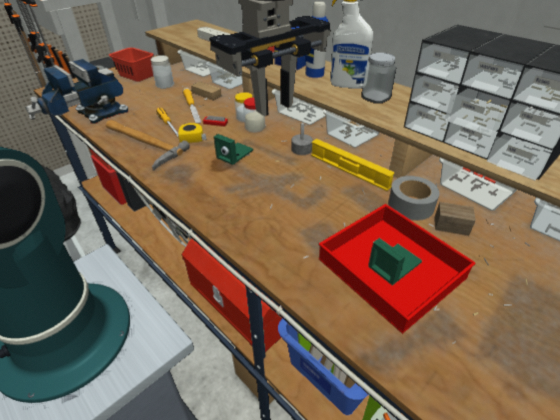

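The faulty bracket lies in the tray at (392,260) and the good one is still tipped at (232,150). The arm is clear of everything.

```bash
python3 -c "
from cell import robot
print(robot.job_done())"
```

```text
the job is handed in; nothing more can be done
None
```

Both brackets were tipped first, then the one without a boss was put in the red tray; the good one lies tipped on the bench, and the job was handed in at about 23 s.

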